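# Shift the gearbox lever to the pinned slot

## Task

Push the gearbox lever through its H-gate into the corner slot that the tall setting pin marks, fully home to the end of that slot, and leave it there. Go there directly, without putting it into any other corner slot on the way. Push it with the fingers without ever pinching its grip, and do not shift the loose things standing about.

Things in the scene. Friction and masses are not known exactly. Their poses are not given: they have to be found in the camera images.
- gearbox: Grey gearbox bolted to the bench: casing 112 x 108 mm on a 132 x 136 mm foot, a steel gate plate 114 x 108 mm on top, its upper side 90 mm above the bench. Origin: centre of the underside. z up, x to the far side (away from the robot at yaw 0), y to the left. A shaft 18 mm thick, 45 mm up, sticks out on the left to y = 92 mm.
- gate (a point): Centre of the gate plate's upper side, axes as the gearbox. Three tracks 16 mm wide run along x at y = +28, 0, -28 mm, with ends at x = +26 and -26 mm; one cross track, 16 mm wide, joins them at x = 0. The four slots at y = +28 and -28 are the corner slots. The plate between two tracks has round noses (radius 6 mm) at the cross track that guide the rod in.
- pivot (a point): Point about which the lever turns, 30 mm above the bench on the gearbox axis; axes as the gearbox. Rod direction in the gearbox frame: (sin shift, sin select cos shift, cos select cos shift).
- shift (a joint): To-and-fro tilt of the lever, rad: 0 in the cross track, positive towards gearbox +x (far), negative -x (near). 0.30 (or -0.30) at the end of a corner slot, 0.33 at the ends of the middle track. Friction holds it wherever it is left; 2 to 4 N at the grip move it. It starts anywhere from -0.29 to 0.29.
- select (a joint): Sideways tilt of the lever, rad: 0 in the middle track, where it starts, positive towards gearbox +y (left). 0.43 to 0.47 in the left corner slots, -0.43 to -0.47 in the right ones. Friction as for shift.
- grip_center (a point): Centre of the lever's black square grip, 150 mm from the pivot (180 mm above the bench when upright). The grip is 30 x 30 mm, 60 mm long, its faces square to the gearbox's x and y; it sits on a 10 mm steel rod that runs down through the gate. z along the rod.
- grip_far: Far (gearbox +x) face of the lever's square grip (one of four, each 30 mm wide, 60 mm long and upright when the lever is upright). Origin 3 mm inside the middle of that face; z along the lever.
- grip_near: Near (gearbox -x) face of the lever's square grip (one of four, each 30 mm wide, 60 mm long and upright when the lever is upright). Origin 3 mm inside the middle of that face; z along the lever.
- grip_left: Left (gearbox +y) face of the lever's square grip (one of four, each 30 mm wide, 60 mm long and upright when the lever is upright). Origin 3 mm inside the middle of that face; z along the lever.
- grip_right: Right (gearbox -y) face of the lever's square grip (one of four, each 30 mm wide, 60 mm long and upright when the lever is upright). Origin 3 mm inside the middle of that face; z along the lever.
- pin: Tall steel setting pin, 16 mm thick, 26 mm high, fixed on the gate plate just beyond the outer end of the slot to use, at (+-43, +-28) mm in the gearbox frame: the signs of its x and y there are those of the wanted shift and select. The other three corner slots have a flat 12 mm screw plug, 2 mm high, in its place. Origin: its foot.
- block: Loose steel setting block 25 x 45 x 30 mm on the bench left of the gearbox; bystander. Origin: centre of its underside.
- hexkey: Loose steel hex key 109 x 34 x 9 mm lying in front of the gearbox; bystander. Origin: centre of its underside.
- jar: Loose white grease jar with a blue lid, 63 mm wide, 53 mm high, right of the gearbox; bystander. Origin: centre of its underside.

How it is judged:
By the outcome, as a careful person would: the job done as asked, in the order asked, and still so for the second after the job is handed in, with the robot touching nothing.
It also fails if it takes over 56 s, if anything falls off the work surface, if the arm or the gripper's body presses on something with over 40 N, if the wrist force passes 120 N, or if a joint passes its speed limit or range.

## Robot

A 6-joint arm with a two-finger parallel gripper is mounted at the origin on a cart in front of the work surface, level with it; the furniture and walls round the work are solid. World frame = base frame: x ahead of the robot, y to its left, z up, the work surface at z = 0. Lengths are in mm, angles in rad, forces in N, time in s.
With the tool pointing down it reaches from about 325 to 875 mm from the base axis. Payload 4.4 kg.
Tool frame: the origin (TCP) lies at the very end of the fingers, on their centre line; the grasp point (between the pads) lies 19 mm behind it; z points along the fingers, y is the line along which they close (so a half turn about z gives the same grasp; the last joint's range is limited). The gripper opens to 85 mm and grips with 20 to 120 N. Pads are 22 mm wide; open, the fingers measure 114 mm over their backs; the gripper's body (76 mm by 85 mm) begins 54 mm behind the grasp point. The pads swing forward as they close: fully open they stand 13 mm farther back than shut.
Start: joints at [1.125, 0.207, 1.542, -0, 1.393, -0.15], TCP at [167.625, 550.026, 231.282] pointing down, gripper open.
Joint ranges: [-2.73, 2.73], [-0.86, 2.22], [0.23, 2.46], [-1.11, 4.25], [0.08, 2.63], [-2.82, 2.82]. Speed limits (rad/s): [2.79, 2.79, 3.14, 3.14, 3.14, 3.14].

## Interface

Orientations are given as a unit quaternion [w, x, y, z].
In Python, from workcell import arm gives the robot as it stands. The module is installed in compiled form; this text tells all that it offers.
- The arm moves only by the tool play_rows, never from a script. Its argument "plan" is a list of rows, each a list of 7 numbers: the shift along the tool's x, y, z normalised to -1 to 1, where 1 is 0.25 m, then the turn, a rotation vector about the tool's x, y, z normalised to -1 to 1, where 1 is 45 degrees, then the opening, from 0 (shut) to 1 (fully open). A call has 1 to 10 rows; each row is the pose to reach, as a shift and turn from the pose commanded when the call began, along the tool's axes at that moment; what a row does not reach only later rows make up. A row lasts 1/10 s, in which the tool goes at most 50 mm and 8.59 degrees, less where a joint would pass 70% of its speed; a pose out of reach is approached as far as the arm can. A call with a number of a shift or a turn outside -1 to 1 is refused whole. A call with a gripper value outside its range is refused whole. The fingers move at their own pace and stop on an object; the grip force is fixed at half the most. Time passes only in rows, so rows that repeat a pose let the fingers close. It gives the time, the measured TCP pose, the force, the opening and the grip force at its end, in the units of the state.
- arm.get_state(): the state, without advancing time (a new reading comes with each control period).
- arm.grab_frame(name): name is "scene" or "top" or "wrist"; returns the picture (384x512x3 uint8, red, green, blue); there is no depth.
- arm.get_calibration(name): a dict with "vfov" (degrees; the focal length in pixels is half the picture's height over the tangent of half this angle, whatever the lens; pixels are square), "cx", "cy" (the principal point, pixels), "R" (3x3) and "t" (3): a world point X has camera coordinates R X + t. Camera axes: x right, y down, z forward; pixel columns grow to the right and rows downward; lengths in mm; the calibration is good to about 2 mm. A picture is of the moment at which its call begins: read the wrist's pose just before it. get_calibration takes no time and is no camera call; for the wrist camera it gives the pose at the moment of the call.
- arm.close_job(): hands the job in; it is judged then, once.
The state is a dict: "time": time; "joints": joint angles; "joint_velocities": joint speeds; "tau": joint torques, N m; "position": TCP position; "ee_rot": TCP orientation; "ft_force": force on the tool from outside, world axes, zero at the start; "torque": the same for the moment, N m; "finger_gap": opening from 0.0 (shut) to 1.0 (fully open); "grasp_force": force on a finger pad.
Only numpy, scipy, OpenCV 4.12 (cv2) and the standard library are available. Lean on these libraries where they do the work, as an engineer would, in place of code of your own. Each camera call takes 0.05 s, during which the arm holds its last target. There are 200 camera calls.

## Working session

There is one attempt and no reset: what is moved stays moved. The work goes in short steps, Python scripts to look and compute and a tool call to move; the robot and the scene stay as the last step left them, time stands still between calls to the robot, and variables do not carry over. Pictures are saved under pics/ and viewed, at most 10 in all, crops included, and the job is handed in when it is done.

Besides the shell and the picture viewer there is one more tool, called by a JSON object that holds its "method" and its "body", one argument or row to a line. play_rows: Moves the arm, as the interface text tells. Its arguments: {"type":"object","properties":{"plan":{"type":"array"}},"required":["plan"]}

```bash
mkdir -p pics; python3 - <<'E'
from workcell import arm
import cv2
s=arm.get_state();print(s)
for n in("scene","top"):
    c=arm.get_calibration(n);print(n,c)
    cv2.imwrite(f"pics/{n}0.png",arm.grab_frame(n)[:,:,::-1])
print(arm.get_state()['time'])
E
```

```text
{'time': 0.0, 'joints': array([ 1.12446994e+00,  2.07423896e-01,  1.54296244e+00, -7.12551525e-06,
        1.39346055e+00, -1.50521803e-01]), 'joint_velocities': array([ 5.80040665e-04, -1.17362278e-03, -2.56177341e-05,  1.46623325e-03,
        1.96809405e-04,  1.21450774e-03]), 'tau': array([-2.76838375e-05, -3.83048129e+01, -2.91589004e+01, -2.98596324e-04,
        1.05121656e-02, -1.09248013e-06]), 'position': array([167.31667358, 549.33706398, 230.11949895]), 'ee_rot': array([-3.28037346e-04,  1.47362935e-01,  9.89081844e-01, -1.07833046e-03]), 'ft_force': array([-1.077129  , -0.26300203,  0.26777661]), 'torque': array([0.00761096, 0.00448763, 0.02517204]), 'grasp_force': 0.0, 'finger_gap': 1.0032795228852054}
scene {'vfov': 56.32377438660972, 'cx': 251.3754092166099, 'cy': 189.55824286211768, 'R': array([[ 0.70132713, -0.7125307 , -0.02098243],
       [-0.38535091, -0.35419984, -0.852084  ],
       [ 0.59970404,  0.60567523, -0.52298431]]), 't': array([-385.25692959,  300.68859674,  629.66104594])}
top {'vfov': 47.4694759275839, 'cx': 258.44125346728697, 'cy': 189.03241536233926, 'R': array([[-0.01791648, -0.99935734,  0.03104681],
       [-0.9979824 ,  0.01598288, -0.06144655],
       [ 0.06091085, -0.03208507, -0.99762739]]), 't': array([-41.65028073, 500.63353283, 948.01504174])}
0.1
```

View pics/scene0.png

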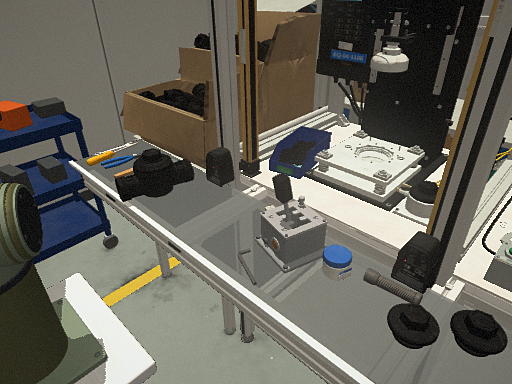

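View pics/top0.png

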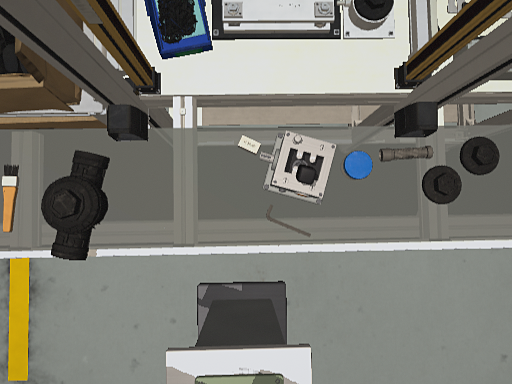

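The scene view shows the gearbox at (292,235), its black grip at (283,188) and a pin near (301,203). The top view shows the gate at (303,165), the grip at (309,174), the block at (249,144), the jar at (358,165) and the hex key at (288,222). I'll enlarge both.

```bash
python3 - <<'E'
import cv2,numpy as np
a=cv2.imread('pics/scene0.png')[165:280,235:335];b=cv2.imread('pics/top0.png')[120:210,255:345]
o=np.zeros((460,800,3),np.uint8)
o[:460,:400]=cv2.resize(a,None,fx=4,fy=4,interpolation=2)
o[:400,400:]=cv2.resize(b,(400,400),interpolation=2)
cv2.imwrite('pics/crop0.png',o)
E
```

```text
(no output)
```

View pics/crop0.png

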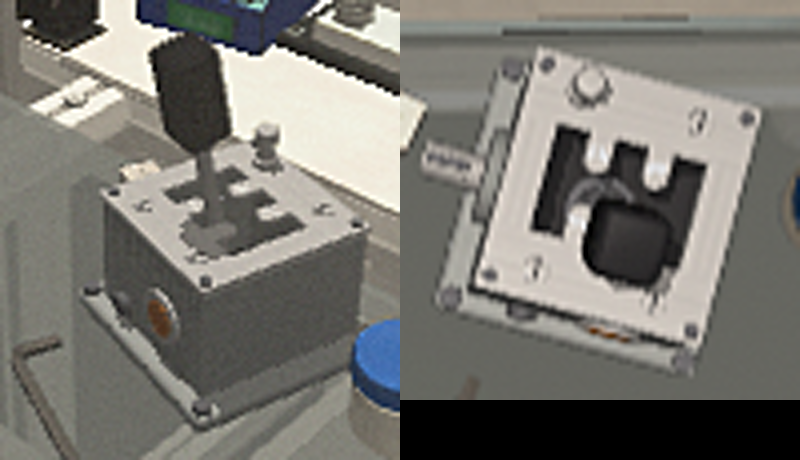

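```bash
cat > h.py <<'E'
import numpy as np,cv2
from workcell import arm
def K(c): 
    f=192/np.tan(np.radians(c['vfov']/2)); return np.array([[f,0,c['cx']],[0,f,c['cy']],[0,0,1]])
def ray(c,p):
    d=c['R'].T@np.linalg.solve(K(c),[*p,1]); return -c['R'].T@c['t'],d/np.linalg.norm(d)
def onz(c,p,z):
    o,d=ray(c,p); return o+d*(z-o[2])/d[2]
def tri(cs,ps):
    P=[ray(c,p) for c,p in zip(cs,ps)]
    A=[np.eye(3)-np.outer(d,d) for o,d in P]
    X=np.linalg.solve(sum(A),sum(a@o for a,(o,d) in zip(A,P)))
    return X,[round(float(np.linalg.norm(a@(X-o))),1) for a,(o,d) in zip(A,P)]
def proj(c,X):
    q=K(c)@(c['R']@np.asarray(X)+c['t']); return q[:2]/q[2]
E
python3 - <<'E'
from h import *
S,T=arm.get_calibration('scene'),arm.get_calibration('top')
s=lambda u,v:(235+u/4,165+v/4); t=lambda u,v:(255+(u-400)/4.444,120+v/4.444)
np.set_printoptions(precision=1,suppress=True)
for n,a,b in[('NL',(103,190),(474,290)),('NR',(205,288),(698,345)),('FR',(368,225),(762,108)),('pintop',(267,127),(592,78)),('griptop',(186,46),(624,240)),]:
    print(n,*tri([S,T],[s(*a),t(*b)]),onz(T,t(*b),90))
img=cv2.imread('pics/top0.png')[120:210,255:345]
m=((img.min(2)>150)).astype(np.uint8)
c=max(cv2.findContours(m,0,2)[0],key=cv2.contourArea)
q=cv2.boxPoints(cv2.minAreaRect(c))+[255,120]
w=np.array([onz(T,p,90) for p in q]);print(w,w.mean(0),np.linalg.norm(w-np.roll(w,1,0),axis=1))
e=w-np.roll(w,1,0);print(np.degrees(np.arctan2(e[:,1],e[:,0])))
E
```

```text
NL [503.7 -75.9  93.5] [1.8, 1.8] [502.6 -74.9  90. ]
NR [ 476.  -177.5   93.5] [0.7, 0.7] [ 475.6 -177.6   90. ]
FR [ 583.9 -208.8   92.5] [1.3, 1.3] [ 585.2 -210.4   90. ]
pintop [ 594.6 -127.4  117.2] [1.0, 1.0] [ 600.2 -131.6   90. ]
griptop [ 514.1 -128.6  205.9] [0.6, 0.6] [ 524.6 -144.6   90. ]
[[ 504.2  -73.7   90. ]
 [ 616.  -106.2   90. ]
 [ 586.2 -210.1   90. ]
 [ 474.6 -176.7   90. ]] [ 545.2 -141.7   90. ] [107.2 116.4 108.1 116.6]
[  73.9  -16.2 -106.   163.3]
```

The pin top measures (43.6, 27.6, 117) in the gearbox frame, so the wanted slot is far-left. The gearbox is at (545, -142) with yaw of about -16°, the lever's shift is about -0.19, and the tool is already aligned with the gearbox axes. I'll move in at a safe height with the fingers shut.

{"method": "play_rows", "body": {
  "plan": [
    [-0.05,-0.06,0,0,0,0,0],
    [-0.16,-0.18,0,0,0,0,0],
    [-0.28,-0.32,0,0,0,0,0],
    [-0.4,-0.46,0,0,0,0,0],
    [-0.52,-0.6,0,0,0,0,0],
    [-0.62,-0.72,0,0,0,0,0],
    [-0.64,-0.74,0,0,0,0,0]
  ]
}}

```text
time: 0.8
position: [267.3, 323.3, 230.7]
ee_rot: [-0.0, 0.149, 0.989, -0.001]
ft_force: [-0.7, 0.4, 0.1]
finger_gap: -0.0
grasp_force: 0.0
```

{"method": "play_rows", "body": {
  "plan": [
    [-0.05,-0.06,0,0,0,0,0],
    [-0.16,-0.18,0,0,0,0,0],
    [-0.28,-0.32,0,0,0,0,0],
    [-0.4,-0.46,0,0,0,0,0],
    [-0.52,-0.6,0,0,0,0,0],
    [-0.62,-0.72,0,0,0,0,0],
    [-0.64,-0.74,0,0,0,0,0]
  ]
}}

```text
time: 1.5
position: [367.2, 100.2, 231.4]
ee_rot: [0.0, 0.15, 0.989, -0.0]
ft_force: [-0.6, 0.2, -0.4]
finger_gap: 0.004
grasp_force: 0.0
```

{"method": "play_rows", "body": {
  "plan": [
    [-0.05,-0.06,0,0,0,0,0],
    [-0.16,-0.18,0,0,0,0,0],
    [-0.28,-0.32,0,0,0,0,0],
    [-0.38,-0.46,0,0,0,0,0],
    [-0.48,-0.6,0,0,0,0,0],
    [-0.56,-0.7,0,0,0,0,0],
    [-0.6,-0.73,0,0,0,0,0],
    [-0.6,-0.73,0,0,0,0,0]
  ]
}}

```text
time: 2.3
position: [456.9, -115.4, 230.9]
ee_rot: [-0.0, 0.148, 0.989, 0.001]
ft_force: [-0.4, 0.5, -0.4]
finger_gap: 0.003
grasp_force: 0.0
```

```bash
cat >> h.py <<'E'
O=np.array([545.2,-141.7,0]);yaw=np.radians(-16.3)
G=np.array([[np.cos(yaw),-np.sin(yaw),0],[np.sin(yaw),np.cos(yaw),0],[0,0,1]])
def where():
    s=arm.get_state();print('tcp gearbox',(G.T@(s['position']-O)).round(1),'F gearbox',(G.T@s['ft_force']).round(1),s['time'])
def snap(n,f,box=None,k=1):
    i=arm.grab_frame(n)[:,:,::-1].copy()
    cv2.imwrite(f'pics/raw_{f}.png',i)
    if box: i=i[box[1]:box[3],box[0]:box[2]]
    cv2.imwrite(f'pics/{f}.png',cv2.resize(i,None,fx=k,fy=k,interpolation=2))
E
python3 - <<'E'
from h import *
where();c=arm.get_calibration('wrist');print(c);snap('wrist','w1')
E
```

```text
tcp gearbox [-92.1   0.5 230.9] F gearbox [-0.5  0.3 -0.4] 2.3
{'vfov': 61.57787248230091, 'cx': 253.63610013132097, 'cy': 188.67644945132454, 'R': array([[ 0.29310244,  0.95607966,  0.00162469],
       [ 0.91266799, -0.2802993 ,  0.29743813],
       [ 0.28482994, -0.08569704, -0.95473971]]), 't': array([ -22.88878462, -487.38142066,  239.09067152])}
```

View pics/w1.png

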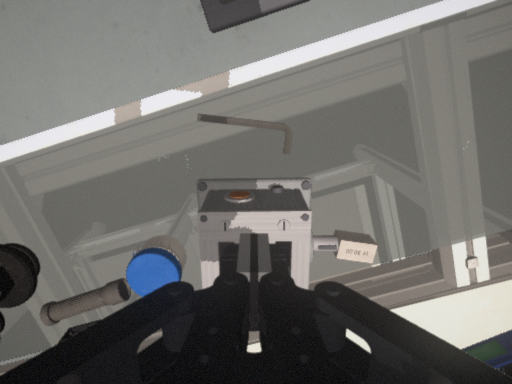

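```bash
python3 - <<'E'
from h import *
c=arm.get_calibration('wrist');p=arm.get_state()['position']
print('tcp',proj(c,p))
for n,X in dict(slotL=(-26,28,90),slotR=(-26,-28,90),gripLo=(120*np.sin(-.19)-15,0,147),gripHi=(180*np.sin(-.19)-15,0,204),gl=(-49,15,204),gr=(-49,-15,204)).items(): print(n,proj(c,O+G@X).round())
E
```

```text
tcp [255.86612889 250.97765272]
slotL [283. 243.]
slotR [225. 244.]
gripLo [254. 263.]
gripHi [254. 295.]
gl [279. 294.]
gr [230. 295.]
```

{"method": "play_rows", "body": {
  "plan": [
    [0,0,0.1,0,0,0,0],
    [0,0,0.2,0,0,0,0],
    [0,0,0.22,0,0,0,0],
    [-0.03,0,0.22,0,0,0,0],
    [-0.06,0,0.22,0,0,0,0],
    [-0.09,0,0.22,0,0,0,0],
    [-0.12,0,0.22,0,0,0,0],
    [-0.14,0,0.22,0,0,0,0],
    [-0.16,0,0.22,0,0,0,0],
    [-0.16,0,0.22,0,0,0,0]
  ]
}}

```text
time: 3.35
position: [494.9, -127.4, 176.3]
ee_rot: [0.0, 0.147, 0.989, 0.0]
ft_force: [-0.7, 0.6, 1.3]
finger_gap: -0.0
grasp_force: 0.6
```

```bash
python3 -c "
from h import *
where()"
```

```text
tcp gearbox [-52.3  -0.4 176.3] F gearbox [-0.8  0.4  1.3] 3.35
```

{"method": "play_rows", "body": {
  "plan": [
    [-0.02,0,0,0,0,0,0],
    [-0.04,0,0,0,0,0,0],
    [-0.06,0,0,0,0,0,0],
    [-0.08,0,0,0,0,0,0],
    [-0.09,0,0,0,0,0,0],
    [-0.09,0,0,0,0,0,0]
  ]
}}

```text
time: 3.95
position: [516.4, -133.9, 176.2]
ee_rot: [0.0, 0.147, 0.989, -0.0]
ft_force: [-1.3, 0.6, 1.2]
finger_gap: -0.001
grasp_force: 0.6
```

```bash
python3 - <<'E'
from h import *
where();snap('scene','s2',(225,130,345,280),4)
S=arm.get_calibration('scene')
for sh in(-.1,-.05,0,.05):
    print(sh,[((proj(S,O+G@np.array([r*np.sin(sh),0,30+r*np.cos(sh)]))-[225,130])*4).round() for r in(75,120)])
E
```

```text
tcp gearbox [-29.8  -0.6 176.2] F gearbox [-1.4  0.2  1.2] 3.95
-0.1 [array([263., 333.]), array([259., 269.])]
-0.05 [array([269., 331.]), array([268., 265.])]
0 [array([274., 328.]), array([277., 262.])]
0.05 [array([279., 327.]), array([286., 259.])]
```

View pics/s2.png

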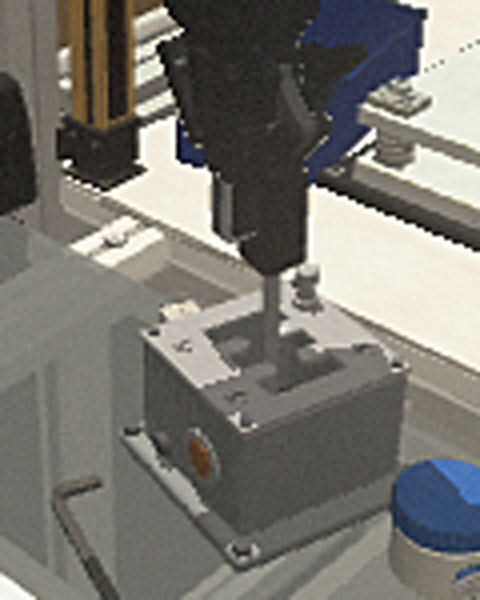

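{"method": "play_rows", "body": {
  "plan": [
    [-0.008,0,0,0,0,0,0],
    [-0.016,0,0,0,0,0,0],
    [-0.016,0,0,0,0,0,0],
    [0.04,0,0,0,0,0,0],
    [0.1,0,0,0,0,0,0],
    [0.1,0,-0.14,0,0,0,0],
    [0.1,0,-0.26,0,0,0,0],
    [0.1,-0.14,-0.26,0,0,0,0],
    [0.1,-0.26,-0.26,0,0,0,0],
    [0.1,-0.26,-0.26,0,0,0,0]
  ]
}}

```text
time: 5.0
position: [472.9, -191.6, 241.9]
ee_rot: [0.001, 0.149, 0.989, -0.001]
ft_force: [0.1, 0.1, 0.3]
finger_gap: -0.005
grasp_force: 0.0
```

```bash
python3 - <<'E'
from h import *
where();snap('scene','s3',(225,130,345,280),4)
E
```

```text
tcp gearbox [-55.4 -68.2 241.9] F gearbox [0.1 0.2 0.3] 5.0
```

View pics/s3.png

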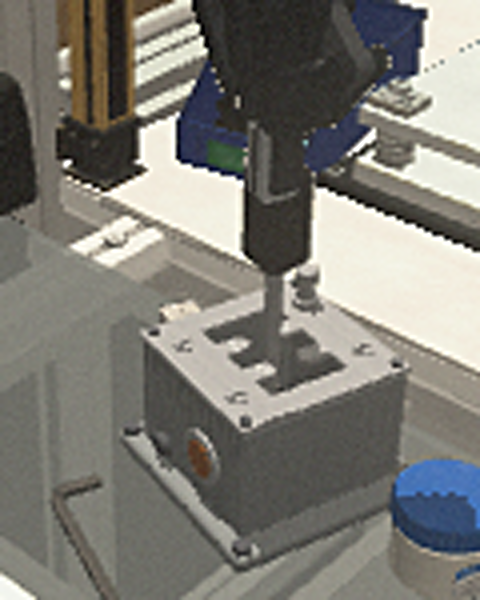

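{"method": "play_rows", "body": {
  "plan": [
    [-0.12,0,0,0,0,0,0],
    [-0.22,0,0,0,0,0,0],
    [-0.22,0,0.14,0,0,0,0],
    [-0.22,0,0.28,0,0,0,0],
    [-0.22,0.04,0.3,0,0,0,0],
    [-0.22,0.08,0.3,0,0,0,0],
    [-0.22,0.12,0.3,0,0,0,0],
    [-0.22,0.16,0.3,0,0,0,0],
    [-0.22,0.18,0.3,0,0,0,0],
    [-0.22,0.18,0.3,0,0,0,0]
  ]
}}

```text
time: 6.05
position: [540.4, -160.9, 168.5]
ee_rot: [0.002, 0.147, 0.989, -0.0]
ft_force: [0.2, 0.2, 4.5]
finger_gap: 0.002
grasp_force: 1.6
```

```bash
python3 -c "
from h import *
where()"
```

```text
tcp gearbox [  0.8 -19.8 168.5] F gearbox [0.1 0.2 4.5] 6.05
```

{"method": "play_rows", "body": {
  "plan": [
    [0,0.03,0,0,0,0,0],
    [0,0.06,0,0,0,0,0],
    [0,0.09,0,0,0,0,0],
    [0,0.12,0,0,0,0,0],
    [0,0.15,0,0,0,0,0],
    [0,0.17,0,0,0,0,0],
    [0,0.17,0,0,0,0,0]
  ]
}}

```text
time: 6.75
position: [550.8, -119.8, 165.5]
ee_rot: [-0.001, 0.147, 0.989, 0.001]
ft_force: [-0.3, 1.1, -0.1]
finger_gap: -0.001
grasp_force: 0.0
```

```bash
python3 - <<'E'
from h import *
where();snap('scene','s4',(225,130,345,280),4)
E
```

```text
tcp gearbox [ -0.8  22.6 165.5] F gearbox [-0.6  1.  -0.1] 6.75
```

View pics/s4.png

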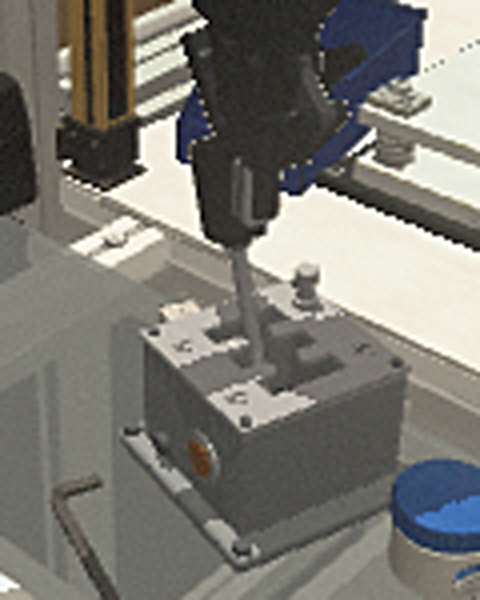

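{"method": "play_rows", "body": {
  "plan": [
    [0,0.02,0,0,0,0,0],
    [0,0.04,0,0,0,0,0],
    [0,0.045,0,0,0,0,0],
    [0,0.045,0,0,0,0,0]
  ]
}}

```text
time: 7.2
position: [554.5, -109.8, 166.3]
ee_rot: [-0.0, 0.147, 0.989, 0.0]
ft_force: [0.2, 0.1, 0.2]
finger_gap: 0.001
grasp_force: 0.3
```

```bash
python3 - <<'E'
from h import *
where();snap('scene','s5')
i=cv2.imread('pics/raw_s5.png')[130:280,225:345]
S=arm.get_calibration('scene')
for se in(.3,.35,.4,.45,.5):
    print(se,[((proj(S,O+G@np.array([0,r*np.sin(se),30+r*np.cos(se)]))-[225,130])*4).round() for r in(75,120)])
cv2.imwrite('pics/s5.png',cv2.resize(i,None,fx=4,fy=4,interpolation=2))
E
```

```text
tcp gearbox [ -0.   33.2 166.3] F gearbox [0.1 0.2 0.2] 7.2
0.3 [array([252., 314.]), array([241., 241.])]
0.35 [array([248., 313.]), array([236., 240.])]
0.4 [array([245., 312.]), array([230., 238.])]
0.45 [array([242., 311.]), array([225., 238.])]
0.5 [array([238., 311.]), array([220., 238.])]
```

View pics/s5.png

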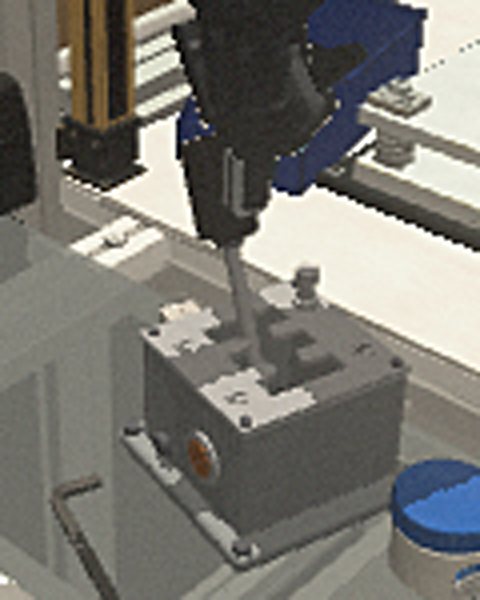

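{"method": "play_rows", "body": {
  "plan": [
    [0,0.015,0,0,0,0,0],
    [0,0.03,0,0,0,0,0],
    [0,0.03,0,0,0,0,0],
    [0,0.03,0,0,0,0,0]
  ]
}}

```text
time: 7.65
position: [556.9, -102.5, 166.4]
ee_rot: [0.0, 0.147, 0.989, 0.0]
ft_force: [-0.1, -0.6, 0.3]
finger_gap: 0.001
grasp_force: 0.1
```

```bash
python3 -c "
from h import *
where()"
```

```text
tcp gearbox [  0.2  40.9 166.4] F gearbox [ 0.1 -0.6  0.3] 7.65
```

{"method": "play_rows", "body": {
  "plan": [
    [0,0.006,0,0,0,0,0],
    [0,0.012,0,0,0,0,0],
    [0,0.012,0,0,0,0,0]
  ]
}}

```text
time: 7.95
position: [557.6, -100.1, 166.3]
ee_rot: [0.0, 0.147, 0.989, -0.0]
ft_force: [-1.0, -1.8, -1.0]
finger_gap: 0.0
grasp_force: 0.6
```

```bash
python3 -c "
from h import *
where()"
```

```text
tcp gearbox [  0.2  43.4 166.3] F gearbox [-0.5 -2.  -1. ] 7.95
```

{"method": "play_rows", "body": {
  "plan": [
    [0,-0.06,0,0,0,0,0],
    [0,-0.14,0,0,0,0,0],
    [0,-0.14,-0.14,0,0,0,0],
    [0,-0.14,-0.28,0,0,0,0],
    [0.12,-0.14,-0.28,0,0,0,0],
    [0.24,-0.14,-0.28,0,0,0,0],
    [0.24,0,-0.28,0,0,0,0],
    [0.24,0.08,-0.28,0,0,0,0],
    [0.24,0.08,-0.28,0,0,0,0]
  ]
}}

```text
time: 8.85
position: [506.0, -62.2, 236.6]
ee_rot: [0.0, 0.146, 0.989, 0.001]
ft_force: [-0.6, 0.1, -0.6]
finger_gap: -0.002
grasp_force: 0.0
```

```bash
python3 - <<'E'
from h import *
where();snap('scene','s6')
i=cv2.imread('pics/raw_s6.png')[130:280,225:345]
t=arm.grab_frame('top')[120:210,255:345,::-1]
o=np.zeros((600,800,3),np.uint8);o[:,:480]=cv2.resize(i,(480,600),interpolation=2);o[:320,480:]=cv2.resize(t,(320,320),interpolation=2)
cv2.imwrite('pics/s6.png',o)
E
```

```text
tcp gearbox [-59.9  65.3 236.6] F gearbox [-0.6 -0.1 -0.6] 8.85
```

View pics/s6.png

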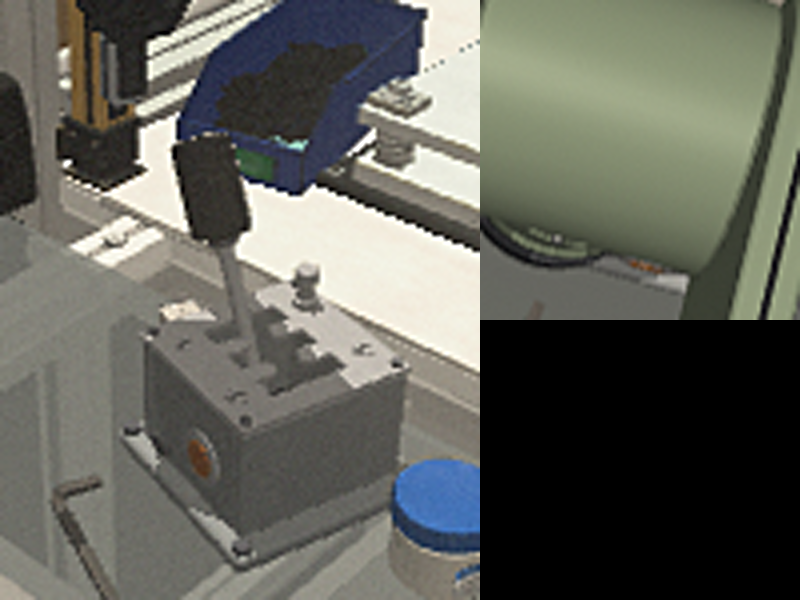

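{"method": "play_rows", "body": {
  "plan": [
    [0,0,0.15,0,0,0,0],
    [0,0,0.28,0,0,0,0],
    [-0.05,0,0.29,0,0,0,0],
    [-0.1,0,0.29,0,0,0,0],
    [-0.13,0,0.29,0,0,0,0],
    [-0.16,0,0.29,0,0,0,0],
    [-0.19,0,0.29,0,0,0,0],
    [-0.22,0,0.29,0,0,0,0],
    [-0.25,0,0.29,0,0,0,0],
    [-0.28,0,0.29,0,0,0,0]
  ]
}}

```text
time: 9.95
position: [573.3, -84.3, 163.8]
ee_rot: [-0.0, 0.147, 0.989, -0.0]
ft_force: [-2.7, -1.3, -0.6]
finger_gap: 0.003
grasp_force: 0.9
```

```bash
python3 -c "
from h import *
where()"
```

```text
tcp gearbox [ 10.9  63.  163.8] F gearbox [-2.2 -2.  -0.6] 9.95
```

{"method": "play_rows", "body": {
  "plan": [
    [-0.02,0,0,0,0,0,0],
    [-0.032,0,0,0,0,0,0],
    [-0.032,0,0,0,0,0,0],
    [-0.032,0,0,0,0,0,0]
  ]
}}

```text
time: 10.35
position: [580.6, -86.0, 163.6]
ee_rot: [-0.0, 0.147, 0.989, 0.0]
ft_force: [-1.8, 0.3, -0.3]
finger_gap: 0.004
grasp_force: 0.4
```

```bash
python3 -c "
from h import *
where()"
```

```text
tcp gearbox [ 18.4  63.4 163.6] F gearbox [-1.8 -0.2 -0.3] 10.35
```

Now I'll creep forward until the end stop answers.

{"method": "play_rows", "body": {
  "plan": [
    [-0.006,0,0,0,0,0,0],
    [-0.012,0,0,0,0,0,0],
    [-0.012,0,0,0,0,0,0]
  ]
}}

```text
time: 10.65
position: [582.7, -86.7, 163.4]
ee_rot: [-0.001, 0.147, 0.989, 0.0]
ft_force: [-3.1, 1.0, -0.7]
finger_gap: 0.0
grasp_force: 1.8
```

{"method": "play_rows", "body": {
  "plan": [
    [-0.006,0,0,0,0,0,0],
    [-0.012,0,0,0,0,0,0],
    [-0.012,0,0,0,0,0,0]
  ]
}}

```text
time: 10.95
position: [584.0, -87.2, 163.0]
ee_rot: [-0.003, 0.147, 0.989, 0.0]
ft_force: [-8.4, 2.4, 1.6]
finger_gap: 0.003
grasp_force: 4.2
```

```bash
python3 -c "
from h import *
where()"
```

```text
tcp gearbox [ 21.9  63.2 163. ] F gearbox [-8.8 -0.1  1.6] 10.95
```

{"method": "play_rows", "body": {
  "plan": [
    [-0.006,0,0,0,0,0,0],
    [-0.012,0,0,0,0,0,0],
    [-0.012,0,0,0,0,0,0]
  ]
}}

```text
time: 11.25
position: [585.0, -87.4, 162.8]
ee_rot: [-0.006, 0.147, 0.989, 0.001]
ft_force: [-11.9, 2.7, 4.9]
finger_gap: -0.001
grasp_force: 6.9
```

{"method": "play_rows", "body": {
  "plan": [
    [0.04,0,0,0,0,0,0],
    [0.12,0,0,0,0,0,0],
    [0.24,0,0,0,0,0,0],
    [0.34,0,-0.1,0,0,0,0],
    [0.44,0,-0.25,0,0,0,0],
    [0.54,0.1,-0.35,0,0,0,0],
    [0.64,0.25,-0.35,0,0,0,0],
    [0.7,0.4,-0.35,0,0,0,0],
    [0.7,0.5,-0.35,0,0,0,0]
  ]
}}

```text
time: 12.15
position: [458.5, 84.0, 253.0]
ee_rot: [0.003, 0.147, 0.989, 0.001]
ft_force: [-0.3, -0.3, -0.0]
finger_gap: -0.002
grasp_force: 0.0
```

```bash
python3 - <<'E'
from h import *
where();snap('scene','s7')
i=cv2.imread('pics/raw_s7.png')[130:280,225:345]
t=arm.grab_frame('top')[110:240,235:375,::-1]
o=np.zeros((600,800,3),np.uint8);o[:,:480]=cv2.resize(i,(480,600),interpolation=2);o[:297,480:]=cv2.resize(t,(320,297),interpolation=2)
cv2.imwrite('pics/s7.png',o)
S=arm.get_calibration('scene')
for sh in(.25,.3):
    d=np.array([np.sin(sh),np.sin(.45)*np.cos(sh),np.cos(.45)*np.cos(sh)])
    print(sh,[((proj(S,O+G@(d*r+[0,0,30]))-[225,130])*4).round() for r in(75,120,180)])
E
```

```text
tcp gearbox [-146.5  192.3  253. ] F gearbox [-0.2 -0.3 -0. ] 12.15
0.25 [array([269., 306.]), array([268., 230.]), array([268., 129.])]
0.3 [array([274., 306.]), array([277., 230.]), array([281., 129.])]
```

View pics/s7.png

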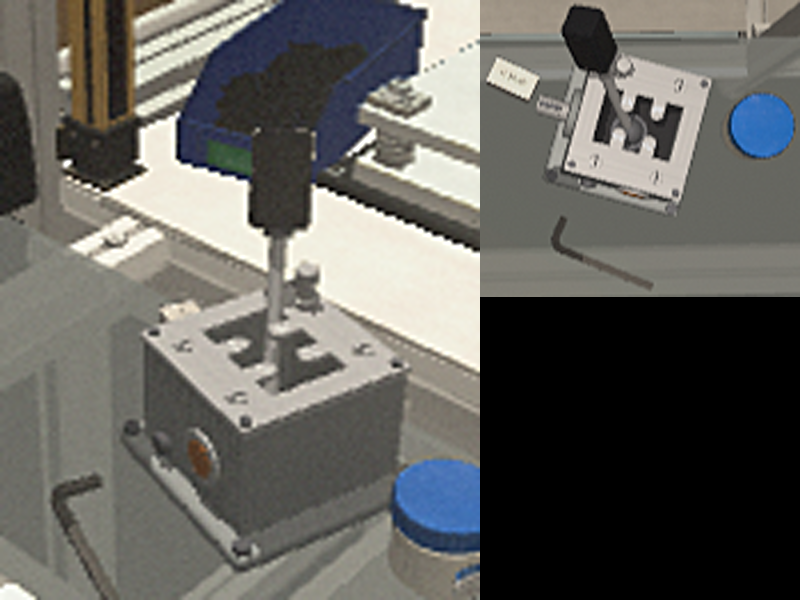

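The lever now leans into the far-left slot beside the pin. The rod at (277,232) and the grip top at (281,132) match the predicted 0.30 rad, and the block, jar and hex key have not moved.

```bash
python3 -c "
from workcell import arm
print(arm.close_job())"
```

```text
the job is handed in; nothing more can be done
None
```

The lever is fully home in the far-left corner slot that the tall pin marks, pushed there directly with shut fingers and no pinching; the loose things did not move, and the job is handed in at about 12 s.

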